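# Close up the refilled eyelet feeder

## Robot

A 6-joint arm with a two-finger parallel gripper is mounted at the origin on the work surface. World frame = base frame: x ahead of the robot, y to its left, z up, the work surface at z = 0. Lengths are in mm, angles in degrees, forces in N, time in s.
With the tool pointing down it reaches from about 350 to 850 mm from the base axis. Payload 8.1 kg.
Tool frame: the origin (TCP) lies midway between the tips of the shut fingers; the grasp point (between the pads) lies 19 mm behind it (r.grasp_offset is the distance from the TCP to the grasp point, in mm); z points along the fingers, x is the direction in which the jaws open and shut, and the axes are right-handed (so a half turn about z gives the same grasp; the last joint's range is limited). The gripper opens to 85 mm and grips with 20 to 120 N. Pads are 22 mm wide; open, the fingers measure 114 mm over their backs; the gripper's body (76 mm by 85 mm) begins 54 mm behind the grasp point. The pads swing forward as they close: fully open they stand 13 mm farther back than shut.
Start: joints at [68.847, 7.471, 85.268, -0, 87.261, -4.893], TCP at [167.981, 576.01, 231.292] pointing down, gripper open.
Joint ranges: [-169.43, 169.43], [-51.17, 129.36], [1.28, 143.12], [-76.62, 256.62], [0, 156.53], [-152.29, 152.29]. Speed limits (degrees/s): [136.94, 136.94, 159.86, 180, 180, 180].

## Interface

Orientations are given as [roll, pitch, yaw] about the fixed x, y, z axes, in that order (R = Rz(yaw) Ry(pitch) Rx(roll)).
In Python, from bench import r, optics, hand_in gives the robot as it stands.
- The arm moves only by the shell command python3 -m pendant 'ROWS' [FORCE]. ROWS is JSON, a list of rows, each a list of 5 numbers: the opening, from 0 (shut) to 1 (fully open), then the shift along the tool's x, y, z in mm, then the turn about the tool's z in degrees. A call has 1 to 10 rows; each row shifts and turns the commanded pose from where the row before left it, along the tool's axes as they then stand; what a row does not reach is not made up. A row lasts 1/10 s, in which the tool goes at most 50 mm and 8.59 degrees, less where a joint would pass 70% of its speed; a pose out of reach is approached as far as the arm can. A call with a gripper value outside its range is refused whole. The fingers move at their own pace and stop on an object; FORCE is the grip in N (left out, the last holds). Time passes only in rows, so rows that do not move let the fingers close. It gives the time, the measured TCP pose, the force and the opening at its end, in the units of the state.
- r.sense(): the state, without advancing time (a new reading comes with each control period).
- optics.snapshot(name): name is "scene" or "top"; returns (picture, depth): 420x560x3 uint8, blue, green, red; 420x560 float32, mm along the optical axis (not along the pixel's ray), 0 where there is no reading.
- optics.camera_params(name): a dict with "camera_matrix" (3x3 intrinsics, pixels), "eye" and "orientation" of the camera in the world. Camera axes: x right, y down, z forward; pixel columns grow to the right and rows downward; lengths in mm; the calibration is good to about 2 mm. A picture is of the moment at which its call begins. camera_params takes no time and is no camera call.
- hand_in(): hands the job in, once; it reports no verdict.
Trained networks look in the newest picture that a camera, given by its name, has taken for a name from the list of things; names that differ only in an ending like _2 or _b are one class to them, and where a whole thing is asked for, a point or a joint stands for the part that bears it (a point fixed in the world has none). Each returns a list of dicts, best first, with "score" (0 to 1); they miss things now and then, are a little off and sometimes report something else, mostly with a low value. They report only what shows in the picture. A call takes as long as a camera call. They do not tell look-alikes from the thing itself.
- optics.search_frame(camera, query): "at" ([x, y, z] in mm, in world coordinates, good to about 4 mm: the middle of the surface that is visible of it).
The state is a dict: "time": time; "joint_pos": joint angles; "qd": joint speeds; "joint_efforts": joint torques, N m; "tool_pos": TCP position; "tcp_rot": TCP orientation; "ft_force": force on the tool from outside, world axes, zero at the start; "wrist_torque": the same for the moment, N m; "finger_gap": finger opening in mm.
Only numpy, scipy, OpenCV 4.12 (cv2) and the standard library are available. Lean on these libraries where they do the work, as an engineer would, in place of code of your own. Each camera call takes 0.05 s, during which the arm holds its last target. There are 200 camera calls.

## Task

The eyelet feeder has just been refilled: first push its open front drawer fully shut. Then pick up the red bayonet plug, push it straight down into the round socket on top of the feeder with its two pins through the two notches, fully home against the spring, and twist it clockwise (seen from above) about a quarter turn up to the stop. Finish while still gripping the plug and keeping it pressed fully home and turned - do not let go or ease off - and leave the other things on the bench where they are.

Things in the scene. Friction and masses are not known exactly. Their poses are not given: they have to be found in the camera images.
- feeder: Green eyelet feeder, fixed to the bench. Block 150 (x) by 140 (y) by 60 mm high, origin at the centre of its underside; the drawer is in its -x face (towards the robot). On top, on the origin's vertical axis, stands the round dark steel socket (white rim), 64 mm outside diameter, 60 to 90 mm high. Behind it, x = +75 to +125 mm, |y| < 45 mm, a green head 105 mm high with two studs to 127 mm.
- socket (a point): Centre of the socket's mouth, at its rim, 90 mm above the bench; axes as the feeder's. Round hole, 34 mm diameter, with two notches 12 mm wide at the feeder's +x and -x (yellow marks beside them), out to 26.5 mm from the axis. The white rim is a ledge 6 mm thick; below it the pins can turn clockwise only (from above), to a stop at about 80 degrees (1.4 rad).
- drawer_face (a point): Centre of the front face of the grey drawer (moves with it), 31 mm above the bench; the face is flat, 100 mm wide, from 9 to 53 mm height, looks to the feeder's -x, and can simply be pushed. When shut it is 81 mm in front of the feeder's axis.
- drawer (a joint): Opening of the drawer in m: 0 shut (hard stop), 0.065 fully open; slides along the feeder's x, friction about 1.5 N.
- spring (a joint): How far the brass spring disc in the socket is pressed, in m. At 0 its top is 10 mm below the rim. About 2 N to start, 8.5 N at 0.010 (pins just clear the ledge), 12.5 N at 0.016, where the plug's flange rests on the rim: fully home. Let go, a turned plug rises to 0.010.
- plug: Loose bayonet plug, 64 mm tall, about 0.11 kg, standing on its foot; origin at the foot's centre, z up. Black stem, 30 mm diameter, 0 to 26 mm (coned foot); two steel pins, 8 mm diameter, along +x and -x, 10 mm above the foot, to 23 mm from the axis; red flange, 54 mm diameter, 26 to 32 mm. A half turn gives the same plug. Fully home its foot is 26 mm below the rim.
- plug_grip (a point): Middle of the plug's red grip bar, 48 mm above its foot. The bar stands on the flange: 48 mm long (along the plug's x, parallel to the pins), 16 mm wide (y), 32 mm high (32 to 64 mm above the foot), with a white line along its top.
- polish_tin: loose bystander, not part of the job: round blue tin, 68 mm diameter, 30 mm high, origin at the centre of its underside
- heel_block: loose bystander, not part of the job: black rubber heel, about 72 by 55 mm, 20 mm thick, origin at its underside
- hammer: loose bystander, not part of the job: hammer lying on the bench left of the robot
- glue_jar: loose bystander, not part of the job: closed amber jar with yellow cap, 72 mm diameter, 85 mm high, origin at the centre of its underside
- brush: loose bystander, not part of the job: brush lying at the back left
- screwdriver: loose bystander, not part of the job: screwdriver with yellow handle lying on the right
- rivet_bowl: loose bystander, not part of the job: white bowl, 90 mm diameter, 35 mm high, origin at the centre of its underside
Not all that is in view belongs to the job. Several things look just like the plug: the one meant starts farthest to the robot's right.

How it is judged (in metres and radians):
On the way, in this order (a step that is already met when the one before it is completed fails the run):
1. the drawer is pushed fully shut (value of joint drawer below 0.004 m), for 0.2 s.
2. the plug is pushed into the socket with its pins in the notches, against the spring (value of joint spring above 0.006 m and horizontal distance between plug and socket below 0.006 m and z of plug in the frame of socket below -0.014 m), for 0.1 s.
At the end, for the whole second after the job is handed in: Drawer shut within 5 mm; plug in the socket, centred within 5 mm, upright within 0.12 rad, foot 22.5 mm or more below the rim, turned at least 1.2 rad from the notches, still; spring pressed at least 13.5 mm; fingers holding the plug with over 2 N (value of joint drawer below 0.005 m and value of joint spring above 0.0135 m and z of plug in the frame of socket below -0.0225 m and horizontal distance between plug and socket below 0.005 m and angle between plug's own z axis and vertical below 0.12 rad and angle between the x axis of plug and the x axis of feeder, either way round above 1.2 rad and linear speed of plug below 0.02 m/s and contact force between the fingers and plug above 2 N); the arm keeps its last pose, push and grip.
It fails at once if another thing on the bench is shifted by more than 30 mm (distance of any of polish_tin, heel_block, hammer, glue_jar, brush, screwdriver, rivet_bowl from where it was at the start of the episode above 0.03 m).
It also fails if it takes over 64 s, if anything falls off the work surface, if the arm or the gripper's body presses on something with over 40 N, if the wrist force passes 120 N, or if a joint passes its speed limit or range.

## Working session

There is one attempt and no reset: what is moved stays moved. The work goes in short steps, Python scripts to look and compute and a shell command to move; the robot and the scene stay as the last step left them, time stands still between calls to the robot, and variables do not carry over. Pictures are saved under pics/ and viewed, about 8 in all and at most 12, crops included, and the job is handed in when it is done.

```bash
ls; mkdir -p pics
cat > h.py <<'E'
import numpy as np,cv2
from bench import r,optics,hand_in
from scipy.spatial.transform import Rotation as R
def cam(n):
    p=optics.camera_params(n); return p
def rot(p):
    o=np.array(p["orientation"],float)
    return o if o.shape==(3,3) else R.from_euler('xyz',o,degrees=True).as_matrix()
def cloud(n,d):
    p=cam(n);K=np.array(p["camera_matrix"]);v,u=np.mgrid[:d.shape[0],:d.shape[1]]
    P=np.stack([(u-K[0,2])/K[0,0]*d,(v-K[1,2])/K[1,1]*d,d],-1)
    W=P@rot(p).T+np.array(p["eye"]); W[d==0]=np.nan; return W
def proj(n,X):
    p=cam(n);K=np.array(p["camera_matrix"]);c=rot(p).T@(np.array(X)-np.array(p["eye"]))
    return (K@c/c[2])[:2]
E
python3 - <<'E'
from h import *
for n in("scene","top"):
    b,d=optics.snapshot(n);cv2.imwrite(f"pics/{n}0.png",b);np.savez(f"{n}0.npz",b=b,d=d)
    print(n,cam(n))
    for q in("plug","plug_grip","feeder","drawer_face","socket"):
        try:print(q,[(round(x["score"],2),np.round(x["at"]).tolist(),proj(n,x["at"]).round().tolist()) for x in optics.search_frame(n,q)])
        except Exception as e:print(q,e)
print(r.sense())
E
```

```text
pics
scene {'camera_matrix': array([[434.90246751,   0.        , 275.00762019],
       [  0.        , 434.90246751, 206.56694932],
       [  0.        ,   0.        ,   1.        ]]), 'eye': array([1115.0780578 , -541.41437146,  923.56203871]), 'orientation': array([-135.70963421,   -0.68492336,   44.91423673])}
plug [(0.82, [376.0, 375.0, 37.0], [309.0, 141.0]), (0.69, [559.0, 392.0, 40.0], [356.0, 164.0]), (0.53, [477.0, 300.0, 41.0], [317.0, 164.0])]
plug_grip [(0.74, [554.0, 390.0, 44.0], [354.0, 163.0]), (0.71, [379.0, 378.0, 40.0], [310.0, 140.0]), (0.66, [478.0, 304.0, 39.0], [318.0, 164.0])]
feeder [(0.58, [624.0, -81.0, 58.0], [262.0, 256.0]), (0.35, [681.0, 446.0, 22.0], [397.0, 178.0])]
drawer_face [(0.75, [477.0, -29.0, 39.0], [238.0, 219.0])]
socket [(0.7, [622.0, -81.0, 63.0], [261.0, 254.0])]
top {'camera_matrix': array([[455.20900026,   0.        , 281.73132492],
       [  0.        , 455.20900026, 206.23260024],
       [  0.        ,   0.        ,   1.        ]]), 'eye': array([ 303.17723075,   50.67031766, 1411.71064773]), 'orientation': array([-1.69740822e+02, -1.4
[... 509 characters left out ...]
30.0, 34.0], [403.0, 191.0])]
{'time': 0.6, 'joint_pos': array([ 6.88477053e+01,  7.46937557e+00,  8.52686871e+01,  5.62837669e-04,
        8.72611388e+01, -4.89234409e+00]), 'qd': array([-0.00774382,  0.00587151, -0.08941657,  0.02233712, -0.08511758,
       -0.03507435]), 'joint_efforts': array([-1.81823900e-03, -5.68950105e+01, -5.00597906e+01, -2.21743003e-04,
        1.61100987e-03, -2.79881931e-06]), 'tool_pos': array([167.96575658, 576.01114293, 231.30239144]), 'tcp_rot': array([-1.79999508e+02, -8.43508075e-04,  7.37400225e+01]), 'ft_force': array([ 0.65822353, -0.36344974, -0.76881235]), 'wrist_torque': array([-0.00462724,  0.0566367 , -0.05781493]), 'finger_gap': 85.34116420853258}
```

View pics/top0.png

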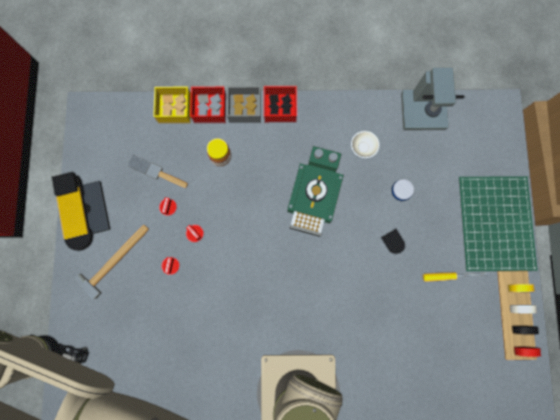

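View pics/scene0.png

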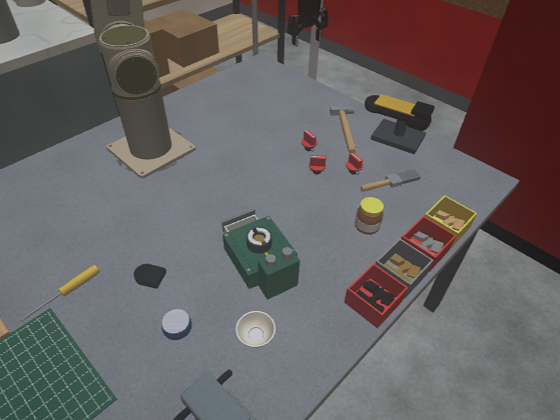

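The top view (up = +x, left = +y) shows three red plugs, at px (168,207), (195,234) and (171,266). The one at (195,234), with y≈308, is farthest to the robot's right. The feeder socket is at (316,190), with the open drawer at (307,223).

Run:
```python
from h import *
out=[]
for n in("top","scene"):
    z=np.load(f"{n}0.npz");b,d=z["b"],z["d"];W=cloud(n,d);hsv=cv2.cvtColor(b,cv2.COLOR_BGR2HSV)
    X,Y,Z=W[...,0],W[...,1],W[...,2]
    print(n,"bench z",np.nanmedian(Z[(X>400)&(X<450)&(Y>0)&(Y<150)]))
    H,S,V=cv2.split(hsv)
    red=((H<8)|(H>172))&(S>120)&(X>400)&(X<530)&(Y>255)&(Y<350)
    p=W[red];print("plug red",red.sum(),np.median(p,0).round(1),p.max(0).round(),p.min(0).round())
    fl=p[p[:,2]<40];print(" flange rect",cv2.minAreaRect(fl[:,:2].astype(np.float32)) if len(fl)>3 else 0)
    bar=W[(X>430)&(X<510)&(Y>270)&(Y<345)&(Z>50)];print(" bar",len(bar),np.round(bar.mean(0),1),cv2.minAreaRect(bar[:,:2].astype(np.float32)))
    near=(X>430)&(X<750)&(Y>-200)&(Y<60)
    g=near&(H>60)&(H<100)&(S>70)&(Z>52)&(Z<68)
    pt=W[g];print("feeder top",len(pt),pt.mean(0).round(1),cv2.minAreaRect(pt[:,:2].astype(np.float32)))
    g=near&(Z>97)&(Z<112);pt=W[g];print("head",len(pt),pt.mean(0).round(1),cv2.minAreaRect(pt[:,:2].astype(np.float32)))
    g=near&(Z>84)&(Z<96)&(S<60)&(V>140)&(np.hypot(X-588,Y+52)<55);pt=W[g]
    print("rim",len(pt),pt.mean(0).round(1),cv2.minEnclosingCircle(pt[:,:2].astype(np.float32)) if len(pt) else 0)
    g=near&(Z>40)&(Z<60)&(H<60)&(X<540);pt=W[g];print("drawer",len(pt),pt.mean(0).round(1),cv2.minAreaRect(pt[:,:2].astype(np.float32)))
    c1=proj(n,[585,-50,60]);c2=proj(n,[470,308,40]);
    f=lambda c,s:cv2.resize(cv2.getRectSubPix(b,(s,s),tuple(map(float,c))),(400,400),interpolation=cv2.INTER_CUBIC)
    out.append(np.hstack([f(c1,80),f(c2,40)]))
cv2.imwrite("pics/c1.png",cv2.resize(np.vstack(out),(600,600)))
```

```text
top bench z -0.5723905119109531
plug red 200 [470.7 309.2  34.4] [501. 337.  69.] [447. 288.   1.]
 flange rect ((472.3964538574219, 312.07598876953125), (49.6407356262207, 50.63633346557617), 81.39500427246094)
 bar 92 [470.6 311.8  63.1] ((471.5387878417969, 312.6241760253906), (47.92039108276367, 15.969537734985352), 41.08822250366211)
feeder top 1641 [592.7 -57.2  59.7] ((593.5150756835938, -57.536476135253906), (136.32763671875, 152.89434814453125), 74.34058380126953)
head 375 [684.5 -82.9 104.4] ((642.16650390625, -71.60215759277344), (89.90544128417969, 144.7500457763672), 74.84034729003906)
rim 155 [593.3 -57.7  89.3] ((593.0038452148438, -57.03157424926758), 29.859664916992188)
drawer 37 [501.  -29.5  54.9] ((500.0831298828125, -30.376041412353516), (72.42180633544922, 48.0637321472168), 75.71958923339844)
scene bench z -0.016326209258409108
plug red 196 [475.9 302.1  43.1] [497. 327.  68.] [436. 283.   3.]
 flange rect ((468.0284118652344, 298.7674865722656), (60.92955017089844, 35.40763473510742), 7.035567283630371)
 bar 97 [472.4 306.9  60. ] ((470.493408203125, 309.8353576660156), (44.80136489868164, 23.38214683532715), 42.285072326660156)
feeder top 1349 [582.7 -68.2  59.8] ((589.759033203125, -59.98359680175781), (137.8957061767578, 151.34774780273438), 74.28820037841797)
head 508 [693.9 -93.9 104.2] ((688.9949951171875, -87.04786682128906), (90.75433349609375, 53.917030334472656), 71.9712142944336)
rim 157 [590.8 -60.9  89.6] ((589.9506225585938, -59.67538070678711), 29.848554611206055)
drawer 1 [505.2 -86.5  58.5] ((505.18731689453125, -86.45640563964844), (0.0, 0.0), 0.0)
```

View pics/c1.png

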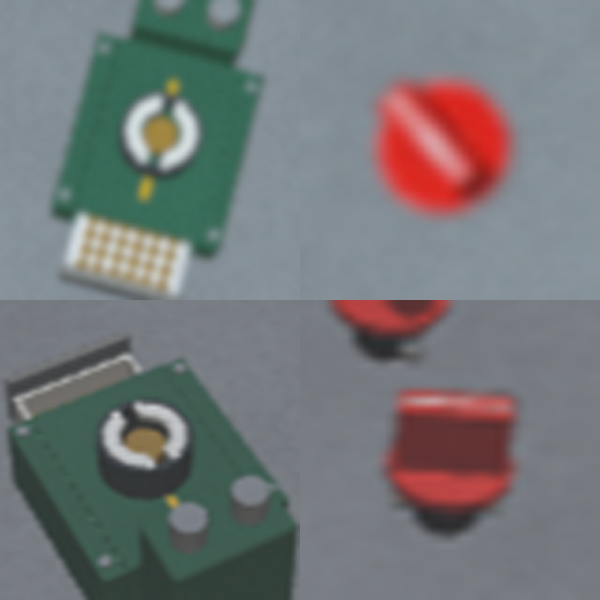

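Crop: the target plug's bar runs along world yaw ≈41.5°, at about (471,311). It is the lone rightmost of the three. The feeder axis is ≈(591.6,−58.5) with yaw ≈−15.6°, and the drawer is open about 40 mm. The tool's +y is already almost along feeder +x, so I'll move in front of the drawer with the fingers shut.

```bash
python3 -m pendant '[[0,-30.8,25.3,0,0],[0,-30.8,25.3,0,0],[0,-30.8,25.3,0,0],[0,-30.8,25.3,0,0],[0,-30.8,25.3,0,0],[0,-30.8,25.3,0,0],[0,-30.8,25.3,0,0],[0,-30.8,25.3,0,0]]' 40; python3 -m pendant '[[0,-30.8,25.3,0,0],[0,-30.8,25.3,0,0],[0,-30.8,25.3,0,0],[0,-30.8,25.3,0,0],[0,-30.8,25.3,0,0],[0,-30.8,25.3,0,0],[0,-30.8,25.3,0,0],[0,-30.8,25.3,0,-0.7],[0,0,0,0,0],[0,0,0,0,0]]'
```

```text
time: 1.4
tool_pos: [293.6, 281.4, 231.5]
tcp_rot: [180.0, -0.0, 73.8]
ft_force: [1.0, -0.2, 0.4]
finger_gap: 0.1
time: 2.4
tool_pos: [418.6, -11.2, 231.3]
tcp_rot: [-180.0, -0.0, 74.3]
ft_force: [0.3, 0.5, 0.8]
finger_gap: 0.4
```

```bash
python3 -m pendant '[[0,0,0,41,0],[0,0,0,41,0],[0,0,0,41,0],[0,0,0,41,0],[0,0,0,41,0],[0,0,0,0,0],[0,0,0,0,0]]'; python3 -m pendant '[[0,0,15,0,0],[0,0,15,0,0],[0,0,15,0,0],[0,0,10,0,0],[0,0,8,0,0],[0,0,8,0,0],[0,0,6,0,0],[0,0,4,0,0],[0,0,0,0,0]]'
```

```text
time: 3.1
tool_pos: [417.9, -9.4, 26.6]
tcp_rot: [-179.9, 0.0, 74.5]
ft_force: [-0.1, -0.9, 1.2]
finger_gap: -0.2
time: 4.0
tool_pos: [497.0, -32.3, 26.3]
tcp_rot: [180.0, 0.0, 74.4]
ft_force: [-1.1, 0.3, -0.3]
finger_gap: -0.1
```

```bash
python3 -m pendant '[[0,0,3,0,0],[0,0,0,0,0],[0,0,0,0,0]]';python3 -m pendant '[[0,0,2,0,0],[0,0,0,0,0]]'
```

```text
time: 4.3
tool_pos: [499.5, -33.0, 26.2]
tcp_rot: [180.0, -0.0, 74.4]
ft_force: [0.7, 0.0, 0.5]
finger_gap: -0.2
time: 4.5
tool_pos: [501.4, -33.5, 26.2]
tcp_rot: [-180.0, 0.0, 74.4]
ft_force: [-1.7, 0.9, -0.8]
finger_gap: 0.1
```

```bash
for i in 1 2 3; do python3 -m pendant '[[0,0,2,0,0],[0,0,0,0,0]]' | grep -E "tool_pos|ft"; done
```

```text
tool_pos: [503.0, -33.9, 26.1]
ft_force: [-3.3, 1.1, 1.2]
tool_pos: [503.1, -34.0, 26.0]
ft_force: [-14.6, 3.4, 12.3]
tool_pos: [503.0, -33.9, 25.5]
ft_force: [-23.8, 5.8, 19.8]
```

```bash
python3 -m pendant '[[0,0,0,0,0],[0,0,-15,0,0],[0,0,-25,0,0],[1,0,0,-40,0],[1,0,0,-40,0],[1,0,0,-40,0],[1,30,0,0,-8],[1,30,0,0,0],[1,0,0,0,0]]'
python3 - <<'E'
from h import *
b,d=optics.snapshot("top");print([(x["score"],np.round(x["at"])) for x in optics.search_frame("top","drawer_face")])
b2,d2=optics.snapshot("scene")
f=lambda n,b,c,s:cv2.resize(cv2.getRectSubPix(b,(s,s),tuple(map(float,proj(n,c)))),(400,400),interpolation=cv2.INTER_CUBIC)
cv2.imwrite("pics/c2.png",np.hstack([f("top",b,[560,-50,60],100),f("scene",b2,[560,-50,60],100)]))
s=r.sense();print(s["tool_pos"],s["tcp_rot"],s["joint_pos"],r.grasp_offset)
E
```

```text
time: 6.0
tool_pos: [481.7, 36.8, 147.2]
tcp_rot: [179.9, -0.1, 82.6]
ft_force: [0.2, 0.0, 0.1]
finger_gap: 84.8
[]
[480.76108542  34.07008226 146.23200979] [1.79986957e+02 2.14715185e-02 8.24699830e+01] [-2.02729429e+00 -7.81042907e+00  1.09532218e+02 -2.31060261e-02
  7.82672886e+01 -8.44925833e+01] 18.700000000000003
```

View pics/c2.png

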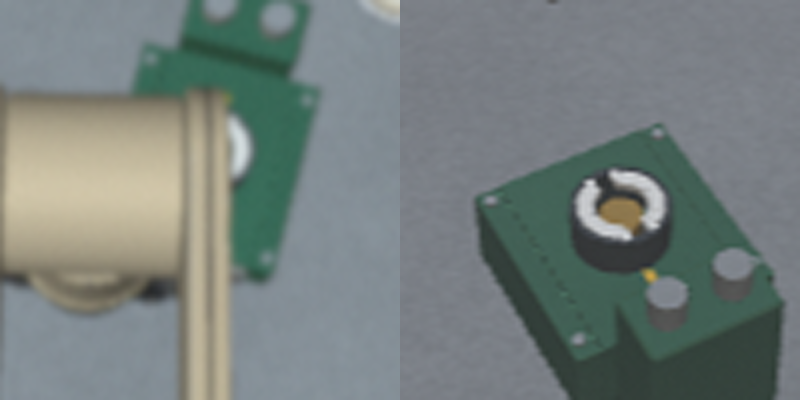

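The drawer is shut: in the scene crop nothing sticks out of the front face. Next, the plug.

```bash
python3 -m pendant '[[1,39,-6.6,0,0],[1,39,-6.6,0,0],[1,39,-6.6,0,0],[1,39,-6.6,0,0],[1,39,-6.6,0,0],[1,39,-6.6,0,0],[1,39,-6.6,0,0],[1,0,0,0,0]]'; python3 -m pendant '[[1,0,0,0,-8.2],[1,0,0,0,-8.2],[1,0,0,0,-8.2],[1,0,0,0,-8.2],[1,0,0,0,-8.2],[1,0,0,0,-8.2],[1,0,0,0,0],[1,0,0,0,0]]'
python3 - <<'E'
from h import *
bs=[]
for n in("top","scene"):
    b,d=optics.snapshot(n)
    W=cloud(n,d);X,Y,Z=np.moveaxis(W,-1,0)
    bar=W[(X>440)&(X<505)&(Y>280)&(Y<340)&(Z>52)&(Z<75)];print(n,len(bar),cv2.minAreaRect(bar[:,:2].astype(np.float32)) if len(bar)>5 else 0)
    bs.append(cv2.resize(cv2.getRectSubPix(b,(90,90),tuple(map(float,proj(n,[471,311,80])))),(400,400),interpolation=cv2.INTER_CUBIC))
cv2.imwrite("pics/c3.png",np.hstack(bs))
s=r.sense();print(s["tool_pos"],s["tcp_rot"])
E
```

```text
time: 6.95
tool_pos: [470.5, 314.1, 146.1]
tcp_rot: [-180.0, -0.1, 82.6]
ft_force: [-0.5, -0.5, -1.4]
finger_gap: 85.1
time: 7.75
tool_pos: [471.2, 310.0, 146.1]
tcp_rot: [-180.0, 0.0, 131.3]
ft_force: [0.0, 0.9, 0.4]
finger_gap: 85.4
top 0 0
scene 85 ((470.1767578125, 309.69989013671875), (44.304222106933594, 24.857704162597656), 42.748172760009766)
[471.01105475 310.39838691 146.18119886] [-1.79988174e+02  4.68473311e-03  1.31405997e+02]
```

View pics/c3.png

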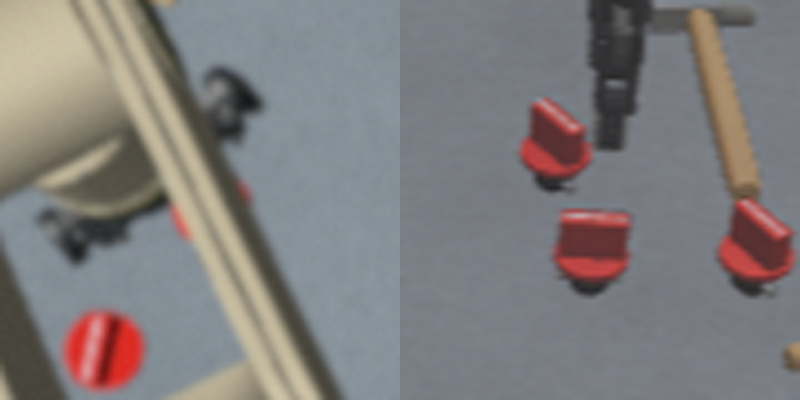

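The jaws straddle the bar (plug at top-crop (205,205); fingers at (230,95) and (70,235)). I'll descend and grip.

```bash
python3 -m pendant '[[1,0,0,30,0],[1,0,0,30,0],[1,0,0,25,0],[1,0,0,15,0],[1,0,0,10,0],[1,0,0,0,0],[1,0,0,0,0]]'; python3 -m pendant '[[0,0,0,0,0],[0,0,0,0,0],[0,0,0,0,0],[0,0,0,0,0],[0,0,0,0,0],[0,0,0,0,0]]' 25;  python3 -m pendant '[[0,0,0,0,0],[0,0,0,0,0],[0,0,0,0,0]]' 80
```

```text
time: 8.55
tool_pos: [471.5, 311.3, 37.3]
tcp_rot: [179.9, 0.0, 131.6]
ft_force: [0.7, 0.1, 0.2]
finger_gap: 85.4
time: 9.15
tool_pos: [471.0, 311.1, 36.6]
tcp_rot: [180.0, 0.0, 131.6]
ft_force: [-0.5, -0.8, 2.1]
finger_gap: 15.5
time: 9.45
tool_pos: [471.1, 311.2, 36.7]
tcp_rot: [180.0, 0.0, 131.6]
ft_force: [-0.1, 0.2, 6.0]
finger_gap: 14.9
```

```bash
python3 -m pendant '[[0,0,0,-10,0],[0,0,0,-30,0],[0,0,0,-40,0],[0,0,0,-40,0],[0,0,0,0,0]]'; python3 -m pendant '[[0,-35.6,-15.4,0,0],[0,-35.6,-15.4,0,0],[0,-35.6,-15.4,0,0],[0,-35.6,-15.4,0,0],[0,-35.6,-15.4,0,0],[0,-35.6,-15.4,0,0],[0,-35.6,-15.4,0,0],[0,-35.6,-15.4,0,0],[0,-35.6,-15.4,0,0],[0,-35.6,-15.4,0,0]]';python3 -m pendant '[[0,0,0,0,8.2],[0,0,0,0,8.2],[0,0,0,0,8.2],[0,0,0,0,8.2],[0,0,0,0,8.2],[0,0,0,0,8.2],[0,0,0,0,8],[0,0,0,0,0],[0,0,0,0,0]]'
python3 - <<'E'
from h import *
s=r.sense();t=s["tool_pos"];print(t,s["tcp_rot"])
bs=[]
for n in("top","scene"):
    b,d=optics.snapshot(n)
    W=cloud(n,d);X,Y,Z=np.moveaxis(W,-1,0);H,S,V=cv2.split(cv2.cvtColor(b,cv2.COLOR_BGR2HSV))
    q=((H<8)|(H>172))&(S>120)&(np.hypot(X-t[0],Y-t[1])<50)&(Z>80);P=W[q];print(n,len(P),P.mean(0).round(1) if len(P) else 0, P.max(0),P.min(0))
    np.savez(n+"1.npz",b=b,d=d)
    bs.append(cv2.resize(cv2.getRectSubPix(b,(70,70),tuple(map(float,proj(n,[592,-58,110])))),(400,400),interpolation=cv2.INTER_CUBIC))
cv2.imwrite("pics/c4.png",np.hstack(bs))
E
```

```text
time: 9.95
tool_pos: [474.2, 312.8, 163.8]
tcp_rot: [179.4, 0.1, 131.6]
ft_force: [0.4, 1.6, 0.1]
finger_gap: 14.8
time: 10.95
tool_pos: [591.9, -58.9, 155.6]
tcp_rot: [-180.0, -0.1, 131.6]
ft_force: [0.3, 0.4, -1.1]
finger_gap: 14.4
time: 11.85
tool_pos: [591.8, -57.3, 155.7]
tcp_rot: [-179.9, 0.0, 74.7]
ft_force: [0.0, -0.6, -0.6]
finger_gap: 15.0
[591.82647081 -57.30164278 155.7486635 ] [-1.79938300e+02  3.00844880e-03  7.46829347e+01]
top 127 [578.1 -50.  173.6] [603.20478102 -25.47305763 301.43682684] [554.70230725 -87.470384    82.55235089]
scene 227 [602.8 -66.2 161.1] [617.7491287  -34.71524183 188.19249415] [566.20373831 -85.08721119 144.4143511 ]
```

View pics/c4.png

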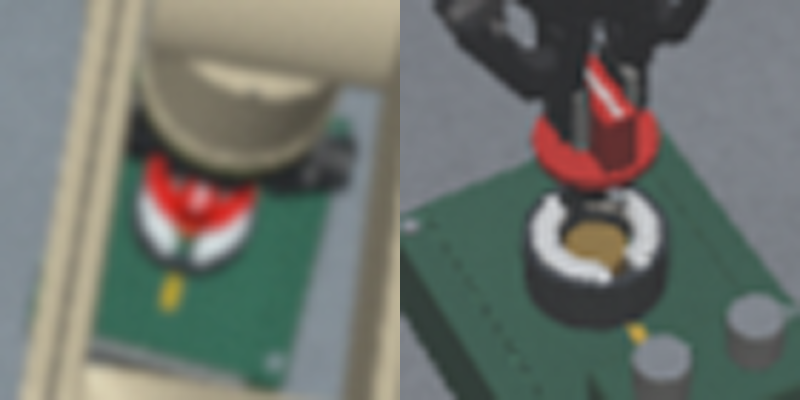

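Run:
```python
from h import *
from scipy.optimize import least_squares
t=np.array([591.8,-57.3,155.7])
for n in("scene",):
    z=np.load(n+"1.npz");b,d=z["b"],z["d"];W=cloud(n,d);X,Y,Z=np.moveaxis(W,-1,0);H,S,V=cv2.split(cv2.cvtColor(b,cv2.COLOR_BGR2HSV))
    q=((H<8)|(H>172))&(S>120)&(np.hypot(X-t[0],Y-t[1])<45)&(Z>140)
    P=W[q&(Z<154)];print(len(P),cv2.minEnclosingCircle(P[:,:2].astype(np.float32)))
    bar=W[q&(Z>158)];print("bar",len(bar),cv2.minAreaRect(bar[:,:2].astype(np.float32)),bar[:,2].max())
    # outline fit: silhouette of flange disc (z 145..151) by red+ any pixels, sub-mask extents in image
    m=(q).astype(np.uint8)
    cs=max(cv2.findContours(m,cv2.RETR_EXTERNAL,cv2.CHAIN_APPROX_NONE)[0],key=cv2.contourArea)[:,0].astype(float)
    def hull(c,zs,rad):
        a=np.linspace(0,2*np.pi,72,endpoint=False)
        return cv2.convexHull(np.array([proj(n,[c[0]+rad*np.cos(k),c[1]+rad*np.sin(k),zz]) for zz in zs for k in a],np.float32))
    vm=cs[:,1].max()
    for name,sel,zs,rad in(("flange",cs[cs[:,1]>proj(n,[t[0],t[1],151])[1]-3],(145,151),27),):
        def f(c):
            h=hull(c,zs,rad);return np.array([cv2.pointPolygonTest(h,tuple(map(float,p)),True)-.5 for p in sel])
        s=least_squares(f,t[:2],loss="soft_l1",diff_step=1e-3);print(name,len(sel),s.x,np.abs(s.fun).mean())
    # rim from picture 0 and outline of white rim
    z=np.load("scene0.npz");b,d=z["b"],z["d"];W=cloud(n,d);X,Y,Z=np.moveaxis(W,-1,0);H,S,V=cv2.split(cv2.cvtColor(b,cv2.COLOR_BGR2HSV))
    m=((V>140)&(S<60)&(np.hypot(X-591,Y+58)<40)&(Z>80)).astype(np.uint8)
    cs=cv2.findContours(m,cv2.RETR_EXTERNAL,cv2.CHAIN_APPROX_NONE)[0];sel=cv2.convexHull(np.vstack(cs))[:,0].astype(float)
    def g(p):
        h=hull(p[:2],(90,),p[2]);return np.array([cv2.pointPolygonTest(h,tuple(map(float,k)),True)-.5 for k in sel])
    s=least_squares(g,[591,-58,31],loss="soft_l1",diff_step=1e-3);print("rim",s.x,np.abs(s.fun).mean())
```

```text
125 ((592.9533081054688, -60.78786849975586), 26.975202560424805)
bar 93 ((597.429443359375, -60.59275817871094), (15.552172660827637, 38.562461853027344), 75.7695541381836) 188.19249415420597Traceback (most recent call last):
  File "<stdin>", line 19, in <module>
    return func(*args, **kwargs)
    result = trf(vector_fun.fun, vector_fun.jac, x0, f0, J0, lb, ub, ftol, xtol,
                 gtol, max_nfev, x_scale, loss_function, tr_solver,
                 tr_options.copy(), verbose, callback=callback_wrapped)
    return trf_no_bounds(
        fun, jac, x0, f0, J0, ftol, xtol, gtol, max_nfev, x_scale,
        loss_function, tr_solver, tr_options, verbose, callback=callback)
    J = jac(x)
    self._update_jac()
    ~~~~~~~~~~~~~~~~^^
    self.J = self.jac_wrapped(xp_copy(self.x), f0=self.f)
             ~~~~~~~~~~~~~~~~^^^^^^^^^^^^^^^^^^^^^^^^^^^^
    J, dct = approx_derivative(
             ~~~~~~~~~~~~~~~~~^
        self.fun,
        ^^^^^^^^^
    ...<2 lines>...
        **self.finite_diff_options,
        ^^^^^^^^^^^^^^^^^^^^^^^^^^^
    )
    ^
    J, _nfev = _dense_difference
[... 246 characters left out ...]
  ^^^
    df = [f_eval - f0 for f_eval in f_evals]
                                    ^^^^^^^
    f = np.atleast_1d(self.fun(x, *self.args, **self.kwargs))
                      ~~~~~~~~^^^^^^^^^^^^^^^^^^^^^^^^^^^^^^
    return np.atleast_1d(self.fun(x))
                         ~~~~~~~~^^^
    return self.f(x, *self.args, **self.kwargs)
           ~~~~~~^^^^^^^^^^^^^^^^^^^^^^^^^^^^^^
  File "<stdin>", line 18, in f
  File "<stdin>", line 14, in hull
  File "h.py", line 14, in proj
    p=cam(n);K=np.array(p["camera_matrix"]);c=rot(p).T@(np.array(X)-np.array(p["eye"]))
  File "h.py", line 5, in cam
    p=optics.camera_params(n); return p
ValueError: time passes only in moves, steps and waits
```

```bash
python3 -m pendant '[[0,0,-2.5,0,0],[0,0,0,10,0],[0,0,0,10,0],[0,0,0,7,0],[0,0,0,0,0],[0,0,0,0,0]]'; for i in 1 2 3; do python3 -m pendant '[[0,0,0,2,0],[0,0,0,1,0],[0,0,0,0,0]]'|grep -E "tool_pos|ft"; done
python3 - <<'E'
from h import *
print(r.sense()["wrist_torque"])
b,d=optics.snapshot("scene")
cv2.imwrite("pics/c5.png",cv2.resize(cv2.getRectSubPix(b,(60,60),tuple(map(float,proj("scene",[592,-58,110])))),(500,500),interpolation=cv2.INTER_CUBIC))
E
```

```text
time: 12.55
tool_pos: [589.5, -56.7, 128.7]
tcp_rot: [-179.9, 0.0, 74.4]
ft_force: [-0.0, 0.6, -0.9]
finger_gap: 14.6
tool_pos: [589.9, -56.7, 126.4]
ft_force: [-0.0, 0.2, -1.3]
tool_pos: [589.7, -56.7, 123.0]
ft_force: [-1.1, 0.0, -1.3]
tool_pos: [590.1, -57.0, 120.3]
ft_force: [0.4, -2.5, -0.7]
[-0.23734368 -0.28108178 -0.050669  ]
```

View pics/c5.png

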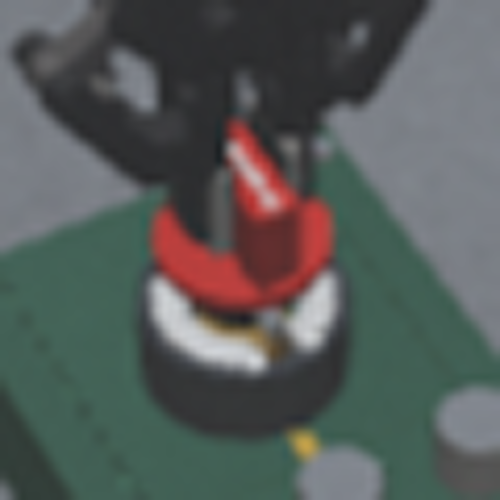

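The plug is inside the mouth, with the near pin (270,325) lined up over the near notch (275,345). There is a slight side push towards −y, so I'll ease that way and go on.

```bash
python3 -m pendant '[[0,-0.7,0,0,0],[0,0,0,0,0]]'|grep -E "tool_pos|ft"; for i in 1 2 3 4; do python3 -m pendant '[[0,0,0,1,0],[0,0,0,1,0],[0,0,0,0,0]]'|grep -E "tool_pos|ft"; done
```

```text
tool_pos: [589.7, -57.4, 120.3]
ft_force: [1.3, -0.5, -1.0]
tool_pos: [589.7, -57.5, 118.2]
ft_force: [0.7, -0.1, -1.6]
tool_pos: [589.8, -57.5, 116.4]
ft_force: [0.5, -1.4, 0.1]
tool_pos: [589.9, -57.5, 114.5]
ft_force: [0.7, -1.4, 3.3]
tool_pos: [589.9, -57.5, 112.4]
ft_force: [-0.1, -1.4, 3.4]
```

```bash
for i in 1 2 3; do python3 -m pendant '[[0,0,0,2,0],[0,0,0,1.5,0],[0,0,0,0,0]]'|grep -E "tool_pos|ft"; done; python3 -m pendant '[[0,0,0,1,0],[0,0,0,0,0]]'|grep -E "tool_pos|ft"; python3 -m pendant '[[0,0,0,1,0],[0,0,0,0,0]]'; python3 -c "
from h import *
print(r.sense()['wrist_torque'])"
```

```text
tool_pos: [589.9, -57.4, 109.0]
ft_force: [-0.9, -2.0, 4.4]
tool_pos: [589.9, -57.5, 105.8]
ft_force: [-1.2, -0.9, 7.7]
tool_pos: [589.9, -57.5, 102.5]
ft_force: [-1.5, -0.8, 9.8]
tool_pos: [590.0, -57.5, 101.7]
ft_force: [-2.6, -1.2, 10.9]
time: 16.2
tool_pos: [590.0, -57.5, 100.8]
tcp_rot: [180.0, 0.0, 74.4]
ft_force: [-2.4, -0.9, 11.3]
finger_gap: 14.6
[-0.13640548  0.57991844 -0.02124009]
```

```bash
for i in 1 2 3; do python3 -m pendant '[[0,0,0,0.7,0],[0,0,0,0,0]]'|grep -E "tool_pos|ft"; done
```

```text
tool_pos: [590.1, -57.5, 100.7]
ft_force: [-4.2, 0.6, 14.3]
tool_pos: [590.1, -57.4, 100.7]
ft_force: [-7.1, 0.4, 19.5]
tool_pos: [590.1, -57.5, 100.7]
ft_force: [-11.0, 1.1, 24.2]
```

Fully home: z has stopped at 100.7 and the force is rising. Next I twist clockwise (+tool z), slightly eased, turning about the plug's axis, which is about 1.5 mm along tool +y.

```bash
python3 -m pendant '[[0,0,0,-0.5,0],[0,0.1,0,0,4],[0,0.1,0,0,4],[0,0.1,0,0,4],[0,0.1,0,0,4],[0,0,0,0,0]]'; python3 -m pendant '[[0,0.1,0,0,4],[0,0.1,0,0,4],[0,0.1,0,0,4],[0,0.1,0,0,4],[0,0,0,0,0]]';python3 -c "
from h import *
print(r.sense()['wrist_torque'])"
```

```text
time: 17.4
tool_pos: [591.8, -57.5, 100.8]
tcp_rot: [179.7, -0.1, 58.3]
ft_force: [0.1, -1.6, 13.6]
finger_gap: 14.5
time: 17.9
tool_pos: [592.1, -57.2, 100.8]
tcp_rot: [179.8, -0.2, 42.3]
ft_force: [0.5, -2.3, 13.9]
finger_gap: 14.9
[-0.45806321 -0.03217346 -0.03879255]
```

```bash
python3 -m pendant '[[0,0.1,0,0.5,4],[0,0.1,0,0,4],[0,0.1,0,0,4],[0,0.1,0,0,4],[0,0.1,0,0,4],[0,0.1,0,0,4],[0,0,0,0,0]]';python3 -m pendant '[[0,0.1,0,0,4],[0,0.1,0,0,4],[0,0.1,0,0,4],[0,0.1,0,0,3],[0,0,0,0,0]]';python3 -c "
from h import *
print(r.sense()['wrist_torque'])"
```

```text
time: 18.6
tool_pos: [592.7, -57.0, 100.7]
tcp_rot: [179.8, -0.3, 18.3]
ft_force: [-1.0, -1.9, 16.5]
finger_gap: 14.6
time: 19.1
tool_pos: [592.9, -57.0, 100.7]
tcp_rot: [179.9, -0.2, 3.3]
ft_force: [-2.7, -2.0, 17.6]
finger_gap: 14.7
[-0.39969479  0.55037469 -0.04214952]
```

```bash
for i in 1 2 3 4 5; do python3 -m pendant '[[0,0,0,0,2],[0,0,0,0,0]]'|grep -E "tcp_rot|ft"; python3 -c "
from h import *
print(r.sense()['wrist_torque'])"; done
```

```text
tcp_rot: [179.9, -0.3, 1.4]
ft_force: [-1.8, -2.0, 17.2]
[-0.40010375  0.49437737 -0.03082891]
tcp_rot: [179.9, -0.3, -0.6]
ft_force: [-2.0, -1.7, 17.6]
[-0.33670904  0.51816216  0.00636136]
tcp_rot: [179.9, -0.3, -2.6]
ft_force: [-1.4, -2.1, 17.7]
[-0.33070388  0.50691337  0.03647821]
tcp_rot: [179.9, -0.2, -4.6]
ft_force: [-3.2, -1.9, 18.9]
[-0.329025   0.6857216  0.0513843]
tcp_rot: [180.0, -0.2, -6.6]
ft_force: [-4.5, -2.1, 19.6]
[-0.23396476  0.97882762  0.20446907]
```

The yaw torque is now rising, so the plug is at the stop (about 81° of turn). I'll hold, take a final look, then hand in.

```bash
python3 -m pendant '[[0,0,0,0,0],[0,0,0,0,0],[0,0,0,0,0],[0,0,0,0,0],[0,0,0,0,0]]'
python3 - <<'E'
from h import *
b,d=optics.snapshot("scene")
cv2.imwrite("pics/c6.png",cv2.resize(b[110:370,90:440],(700,520),interpolation=cv2.INTER_CUBIC))
E
```

```text
time: 20.6
tool_pos: [592.4, -56.7, 100.7]
tcp_rot: [180.0, -0.2, -6.5]
ft_force: [-4.4, -1.5, 20.3]
finger_gap: 14.8
```

View pics/c6.png

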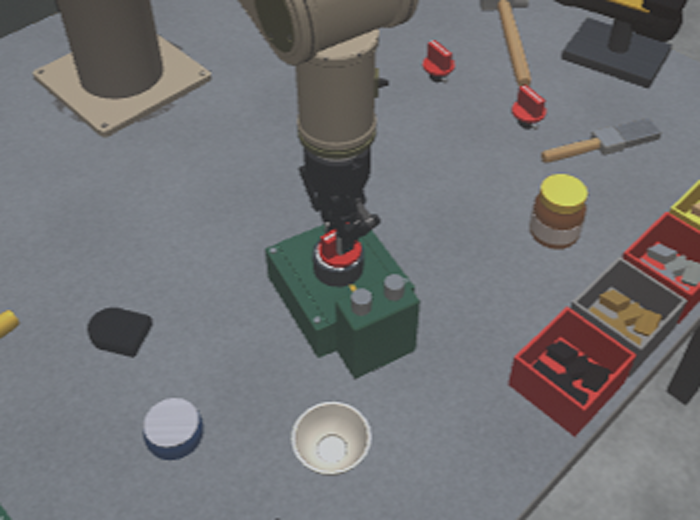

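The plug sits down on the rim at (338,250) with its bar turned across the notch line. The drawer is shut and the other things are where they were.

```bash
python3 -c "
from bench import hand_in
print(hand_in())"
```

```text
the job is handed in; nothing more can be done
None
```

I handed the job in at about 20.6 s of the 64 s allowed. The drawer is shut, and the red plug is in the socket, fully home, turned to the stop and still gripped. `hand_in()` gives no verdict, so I only have my own checks.

- **Drawer:** I pushed it to its hard stop, where the force rose to about 24 N. The tool stopped where the given shut position puts it, and nothing stuck out of the feeder's front face in the camera crop afterwards.
- **Plug:** I took the rightmost of the three look-alikes (y ≈ 310 mm). Going down into the socket, the spring force rose steadily to about 11 N. The flange then stopped on the rim, with the tool at z = 100.7 mm against an expected 100.6 mm.
- **Twist:** I turned it clockwise about 81° (1.41 rad), until the twisting torque rose at the stop.
- **Last reading:** the tool was steady at z = 100.7 mm, pressing with about 20 N. Tilt was about 0.2°, and the fingers were on the 16 mm bar at a measured gap of 14.8 mm with the grip set to 80 N.
- **Bystanders:** the ones in the last picture looked unmoved. The hammer and screwdriver were only partly in frame.

**Disagreements:** the two cameras differed by about 3 mm on where the socket and plug were. The scene view also put the plug 3 mm off along the bar compared with the grasp estimate. I corrected by 2.5 mm, and side forces stayed at 3 N or less until the last of the push-in. They rose to 11 N when I pressed hard against the rim and were about 5 N at the end. I did not separately measure how well the plug is centred at the end.

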